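Reset the latched gas alarm and take its key out

ROBOT

A 6-joint arm with a two-finger parallel gripper is mounted at the origin on the work surface. World frame = base frame: x ahead of the robot, y to its left, z up, the work surface at z = 0. Lengths are in m, angles in rad, forces in N, time in s.
With the tool pointing down it reaches from about 0.3 to 0.75 m from the base axis. Payload 8.5 kg.
Tool frame: the origin (TCP) lies midway between the tips of the shut fingers; the grasp point (between the pads) lies 19 mm behind it; z points along the fingers, y is the line along which they close (so a half turn about z gives the same grasp; the last joint's range is limited). The gripper opens to 88 mm and grips with 3 to 60 N. Pads are 18 mm wide; open, the fingers measure 123 mm over their backs; the gripper's body (75 mm by 187 mm) begins 45 mm behind the grasp point.
Start: joints at [-1.524, 0.381, 1.297, -0, 1.464, -0.215], TCP at [0.142, -0.531, 0.239] pointing down, gripper open.
Joint ranges: [-3.11, 3.11], [-0.89, 2.33], [0.22, 2.48], [-1.42, 4.56], [0.17, 2.85], [-2.88, 2.88]. Speed limits (rad/s): [2.39, 2.39, 3.14, 3.14, 3.14, 3.14].

INTERFACE

Orientations are given as a unit quaternion [x, y, z, w].
In Python, from workcell import arm gives the robot as it stands. The module is installed in compiled form; this text tells all that it offers.
- The arm moves only by the tool drive_tool, never from a script. Its argument "targets" is a list of rows, each a list of 4 numbers: the shift along the tool's x, y, z in mm, then the turn about the tool's z in degrees. In form: [[dx, dy, dz, yaw], ...]. A call has 1 to 20 rows; each row shifts and turns the commanded pose from where the row before left it, along the tool's axes as they then stand; what a row does not reach is not made up. A row lasts 1/8 s, in which the tool goes at most 62.5 mm and 10.7 degrees, less where a joint would pass 70% of its speed; a pose out of reach is approached as far as the arm can. A call with a gripper value outside its range is refused whole. "gripper" is the finger opening in mm, from 0 to 88.1, set as the call begins (left out, the last holds). The fingers move at their own pace and stop on an object; the grip force is fixed at half the most. Time passes only in rows, so rows that do not move let the fingers close. It gives the time, the measured TCP pose, the force, the opening and the grip force at its end, in the units of the state.
- arm.get_state(): the state, without advancing time (a new reading comes with each control period).
- arm.camera(name): name is "scene" or "top"; returns the picture (384x512x3 uint8, red, green, blue); there is no depth.
- arm.camera_model(name): a dict with "camera_matrix" (3x3 intrinsics, pixels), "k1" (the pictures are not rectified: a ray, as slopes to the right and down, at radius r is drawn at 1 + k1 r^2 times it, then the intrinsics apply), "R" (3x3) and "t" (3): a world point X has camera coordinates R X + t. Camera axes: x right, y down, z forward; pixel columns grow to the right and rows downward; lengths in m; the calibration is good to about 2 mm. A picture is of the moment at which its call begins. camera_model takes no time and is no camera call.
- arm.close_job(): hands the job in; it is judged then, once.
The state is a dict: "time": time; "joints": joint angles; "dq": joint speeds; "joint_efforts": joint torques, N m; "tcp_pos": TCP position; "eef_rot": TCP orientation; "contact_force": force on the tool from outside, world axes, zero at the start; "moment": the same for the moment, N m; "grip_width": opening from 0.0 (shut) to 1.0 (fully open); "grip_force": force on a finger pad.
Only numpy, scipy, OpenCV 4.12 (cv2) and the standard library are available. Lean on these libraries where they do the work, as an engineer would, in place of code of your own. Each camera call takes 0.05 s, during which the arm holds its last target. There are 200 camera calls.

TASK

The gas alarm (the bench unit with the domed beacon on top) has latched: reset it by turning its key clockwise as far as it goes, then turn it back to where it started, the only position in which it comes out. Pull the key out and put it down in the rectangular steel tray, without letting it drop from a height. Leave the key in the other unit, the one with the two rocker switches, as it is.

Things in the scene. Friction and masses are not known exactly. Their poses are not given: they have to be found in the camera images.
- key: Upright in the lock on the grey alarm box (120x190x60 mm). Black flat head 36 mm wide (x), 10 thick (y), 4 to 42 mm above the origin; under it a steel collar, 26 across, resting on the box. Origin: on its turning axis under the collar, 60 mm above the bench at start; z to the head. Flat bit 20 wide (x), 4 thick; nosed tip 25 below origin: lift 30 to clear. Beacon 39 mm tall, 95 mm to the -y side.
- alarm_unit_plug (a joint): Angle of the alarm's lock plug, turned by the key: 0 at the start (the release position), growing clockwise from above to a hard stop at 1.2 rad (0 is a stop too). Light friction, no spring: stays where left. Play of about 1 mm: it lags the key by up to 0.15 rad. Beyond about 0.5 rad the bit is caught under the face plate and the key cannot be pulled out.
- tray: Open rectangular steel tray on the bench, 160 mm (x) by 130 mm (y), 22 mm high, walls and floor 4 mm, empty. Origin at the centre of its underside. Fixed to the bench.
- pump_key_edge (a point): Do not disturb: edge of the head of the identical key in the other unit, a like grey box with two rocker switches instead of a beacon. Point on the head's upright edge, 18 mm from that key's axis, 83 mm above the bench.
Not all that is in view belongs to the job. What is shaped like the part that bears alarm_unit_plug but green or orange is not meant. Leave any turquoise look-alike of the tray alone.

How it is judged:
By the outcome, as a careful person would: the job done as asked, in the order asked, and still so for the second after the job is handed in, with the robot touching nothing.
It also fails if it takes over 54 s, if anything falls off the work surface, if the arm or the gripper's body presses on something with over 40 N, if the wrist force passes 120 N, or if a joint passes its speed limit or range.

## Working session

There is one attempt and no reset: what is moved stays moved. The work goes in short steps, Python scripts to look and compute and a tool call to move; the robot and the scene stay as the last step left them, time stands still between calls to the robot, and variables do not carry over. Pictures are saved under pics/ and viewed, at most 10 in all, crops included, and the job is handed in when it is done.

Besides the shell and the picture viewer there is one more tool, called after "Call:" by a JSON object that holds its "op" and its "data". drive_tool: Moves the arm, as the interface text tells. Its arguments: {"type":"object","properties":{"targets":{"type":"array","items":{"type":"array","items":{"type":"number"}}},"gripper":{"type":"number"}},"required":["targets"]}

```bash
mkdir -p pics; cat > h.py <<'E'
import numpy as np, cv2
from workcell import arm
def ray(name,px):
    m=arm.camera_model(name);K=np.array(m["camera_matrix"]);R=np.array(m["R"]);t=np.array(m["t"])
    d=np.array([(px[0]-K[0,2])/K[0,0],(px[1]-K[1,2])/K[1,1]]);s=d.copy()
    for _ in range(20): s=d/(1+m["k1"]*(s@s))
    return -R.T@t, R.T@np.array([s[0],s[1],1.])
def onz(name,px,z):
    o,d=ray(name,px);return o+d*(z-o[2])/d[2]
def proj(name,X):
    m=arm.camera_model(name);K=np.array(m["camera_matrix"]);c=np.array(m["R"])@np.array(X)+np.array(m["t"])
    s=c[:2]/c[2];s=s*(1+m["k1"]*(s@s));return K[:2,:2]@s+K[:2,2]
def save(name,f):
    im=arm.camera(name)[:,:,::-1].copy();cv2.imwrite(f,im);return im
E
python3 - <<'E'
from h import *
a=save("scene","pics/s0.png");b=save("top","pics/t0.png")
for n in("scene","top"):
    m=arm.camera_model(n);print(n,-np.array(m["R"]).T@m["t"],m["R"],m["k1"],m["camera_matrix"])
print(arm.get_state())
E
```

```text
scene [ 0.88175918 -0.79826394  0.71249264] [[ 0.84268107  0.53831333 -0.01036199]
 [ 0.30347895 -0.49078994 -0.81671645]
 [-0.44473492  0.68508685 -0.57694615]] -0.00887724290154376 [[389.56249905   0.         260.97751964]
 [  0.         389.56249905 192.06619496]
 [  0.           0.           1.        ]]
top [ 0.30108412 -0.07260594  1.51690139] [[-0.01253275 -0.99988135  0.00895611]
 [-0.99741179  0.0118666  -0.07091478]
 [ 0.07080009 -0.00982169 -0.99744217]] -0.19081388932708343 [[460.08844089   0.         253.386598  ]
 [  0.         460.08844089 190.07849621]
 [  0.           0.           1.        ]]
{'time': 0.1, 'joints': array([-1.52432001e+00,  3.81090945e-01,  1.29815588e+00,  3.23199182e-05,
        1.46362526e+00, -2.15305384e-01]), 'dq': array([ 0.00272309, -0.00178804, -0.00232478, -0.00049235, -0.00167153,
        0.00181599]), 'joint_efforts': array([ 4.73121676e-03, -4.38650680e+01, -2.24913508e+01,  7.14995270e-02,
        3.41690099e-02, -7.69394660e-05]), 'tcp_pos': array([ 0.14233162, -0.53099671,  0.23822957]), 'eef_rot': array([ 9.91446040e-01,  1.30515673e-01,  6.99463542e-05, -6.36085981e-04]), 'contact_force': array([ 0.07946983, -0.62698217,  0.20544232]), 'moment': array([-0.01442342, -0.0407577 ,  0.0133156 ]), 'grip_force': 0.0, 'grip_width': 0.9977621379358064}
```

View pics/s0.png

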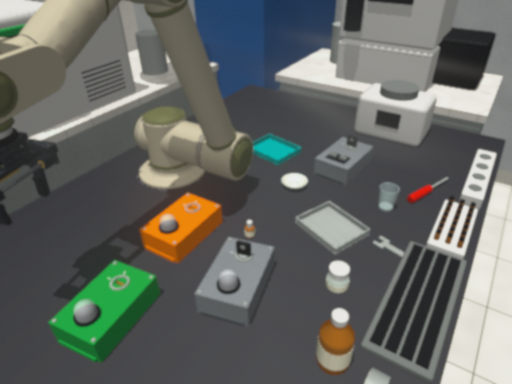

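View pics/t0.png

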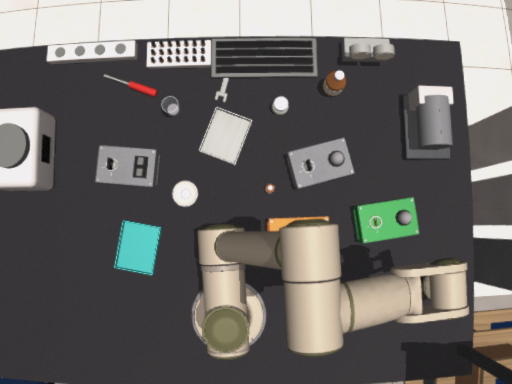

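The pictures show these look-alikes for the alarm:
- Grey box with dome, scene (235,278) / top (320,163), with a black key at scene (243,248) / top (309,166).
- Green box with dome, top (387,220).
- Orange box with dome, scene (182,225).
- Grey box with rockers, top (127,166), with its key at (110,163).

I choose the grey domed box. The tray is the steel one at top (226,135), not the turquoise one at (138,247). Next is one close crop of my choice.

```bash
python3 - <<'E'
from h import *
a=cv2.imread("pics/s0.png");b=cv2.imread("pics/t0.png")
c1=cv2.resize(a[225:325,190:285],None,fx=4,fy=4,interpolation=cv2.INTER_CUBIC)
c2=cv2.resize(b[130:195,280:360],None,fx=5,fy=5,interpolation=cv2.INTER_CUBIC)
H=max(c1.shape[0],c2.shape[0]);o=np.zeros((H,c1.shape[1]+c2.shape[1],3),np.uint8)
o[:c1.shape[0],:c1.shape[1]]=c1;o[:c2.shape[0],c1.shape[1]:]=c2;cv2.imwrite("pics/c.png",o)
hsv=cv2.cvtColor(b,cv2.COLOR_BGR2HSV)
# boxes & tray in top by brightness
g=cv2.inRange(hsv,(0,0,70),(179,70,255))
for nm,(x,y) in dict(alarm=(325,175),tray=(225,130),pump=(125,178)).items():
    n,l,st,ce=cv2.connectedComponentsWithStats(g)
    k=l[y,x];m=(l==k).astype(np.uint8)
    cs,_=cv2.findContours(m,cv2.RETR_EXTERNAL,cv2.CHAIN_APPROX_NONE);r=cv2.minAreaRect(max(cs,key=cv2.contourArea))
    z=.06 if nm!="tray" else .022
    P=[onz("top",p,z)[:2] for p in cv2.boxPoints(r)]
    e=[P[1]-P[0],P[2]-P[1]]
    print(nm,k,np.mean(P,0).round(4),[round(np.linalg.norm(v),3) for v in e],[round(np.degrees(np.arctan2(v[1],v[0])),1) for v in e])
print("rough key",onz("top",(309,166),.1),onz("scene",(243,244),.1))
E
```

```text
alarm 18 [ 0.4919 -0.3051] [np.float64(0.197), np.float64(0.128)] [np.float64(-75.1), np.float64(-166.5)]
tray 16 [0.5904 0.0042] [np.float64(0.168), np.float64(0.138)] [np.float64(-20.6), np.float64(-112.1)]
pump 19 [0.49   0.3269] [np.float64(0.127), np.float64(0.199)] [np.float64(-3.6), np.float64(-95.8)]
rough key [ 0.47473485 -0.26061129  0.1       ] [ 0.48571505 -0.26670771  0.1       ]
```

View pics/c.png

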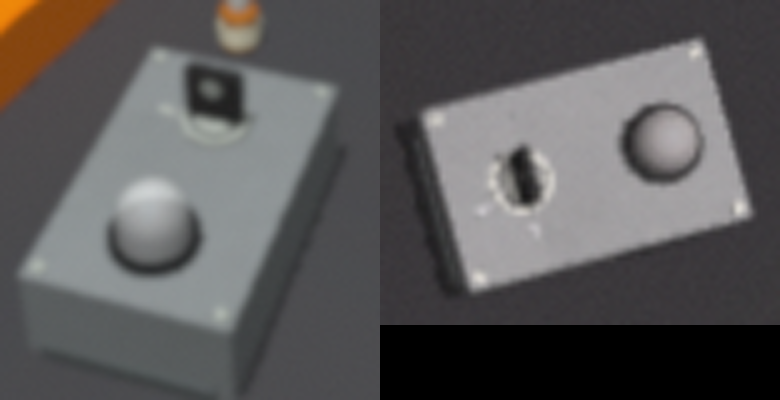

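The crop confirms it: a grey box with a dome and a black key head at top ≈(309,166) / scene ≈(243,247). The head lies across the box's short axis. Next I triangulate the head.

```bash
cat >> h.py <<'E'
def blob(im,c,r,thr):
    x,y=c;g=cv2.cvtColor(im,cv2.COLOR_BGR2GRAY)[y-r:y+r+1,x-r:x+r+1]
    n,l,st,ce=cv2.connectedComponentsWithStats((g<thr).astype(np.uint8))
    k=1+np.argmin(np.hypot(*(ce[1:]-r).T)-st[1:,4]*.05)
    ys,xs=np.nonzero(l==k);w=np.clip(thr+15-g[ys,xs].astype(float),1,None)
    return np.array([np.average(xs,weights=w)+x-r,np.average(ys,weights=w)+y-r]),len(xs)
def tri(p1,p2):
    o1,d1=ray("top",p1);o2,d2=ray("scene",p2);d1/=np.linalg.norm(d1);d2/=np.linalg.norm(d2)
    s=np.linalg.lstsq(np.c_[d1,-d2],o2-o1,rcond=None)[0];a=o1+d1*s[0];b=o2+d2*s[1]
    return (a+b)/2,np.linalg.norm(a-b)
E
python3 - <<'E'
from h import *
a=cv2.imread("pics/s0.png");b=cv2.imread("pics/t0.png")
for T in (50,60,70):
  p,n=blob(b,(309,166),7,T);q,m=blob(a,(243,247),12,T);print(T,p,n,q,m,tri(p,q))
print("pump",[ (p:=blob(b,(111,163),7,60)),(q:=blob(a,(352,143),9,60)),tri(p[0],q[0])])
print("ring",onz("top",(308.2,166),.06), onz("scene",(190+213/4,225+122/4),.06))
print(cv2.cvtColor(b,cv2.COLOR_BGR2GRAY)[158:175,300:318])
s=arm.get_state();print(s["tcp_pos"])
E
```

```text
50 [308.15635179 165.1009772 ] 23 [244.08708709 249.01251251] 81 (array([ 0.48157642, -0.26021952,  0.07681651]), np.float64(0.002795435594156492))
60 [308.15774099 164.87633885] 32 [243.71000297 248.46690413] 107 (array([ 0.48151837, -0.26039355,  0.0787469 ]), np.float64(0.0014569279463130724))
70 [308.15209666 164.88272921] 35 [243.55494505 248.33292633] 130 (array([ 0.48131896, -0.26042731,  0.07912065]), np.float64(0.001123676395589583))Traceback (most recent call last):
  File "<stdin>", line 5, in <module>
  File "h.py", line 18, in blob
    k=1+np.argmin(np.hypot(*(ce[1:]-r).T)-st[1:,4]*.05)
        ~~~~~~~~~^^^^^^^^^^^^^^^^^^^^^^^^^^^^^^^^^^^^^^
    return _wrapfunc(a, 'argmin', axis=axis, out=out, **kwds)
    return bound(*args, **kwds)
ValueError: attempt to get argmin of an empty sequence
```

Call:
{"op": "drive_tool", "data": {"targets": [[20,-8.7,0,0],[40,-17.4,6,0],[40,-17.4,6,0],[40,-17.4,6,0],[40,-17.4,6,0],[40,-17.4,6,0],[40,-17.4,6,0],[40,-17.4,6,0],[40,-17.4,6,0],[40,-17.4,6,0],[17.5,-8.7,4,0],[0,0,0,0],[0,0,0,0]], "gripper": 44}}

```text
time: 1.72
tcp_pos: [0.4806, -0.2608, 0.181]
eef_rot: [0.991, 0.13, -0.0, 0.0]
contact_force: [0.3, 0.0, 0.5]
grip_width: 0.496
grip_force: 0.0
```

```bash
python3 - <<'E'
from h import *
a=save("scene","pics/s1.png");b=save("top","pics/t1.png")
s=arm.get_state();print(s["time"],s["tcp_pos"],s["eef_rot"],s["contact_force"],s["joints"])
print(proj("scene",s["tcp_pos"]),proj("scene",[.4813,-.2604,.102]))
cv2.imwrite("pics/c1.png",cv2.resize(a[150:320,170:320],None,fx=3.5,fy=3.5,interpolation=cv2.INTER_CUBIC))
E
```

```text
1.825 [ 0.48055193 -0.26113518  0.18101729] [9.91546926e-01 1.29748451e-01 3.78144705e-05 1.76381499e-04] [-0.01857083  0.21714206  0.60271879] [-7.14211293e-01  4.23796064e-01  1.40339453e+00 -1.83806167e-04
  1.31408813e+00  5.96401105e-01]
[241.14107943 214.30017107] [242.9525204  241.07435799]
```

View pics/c1.png

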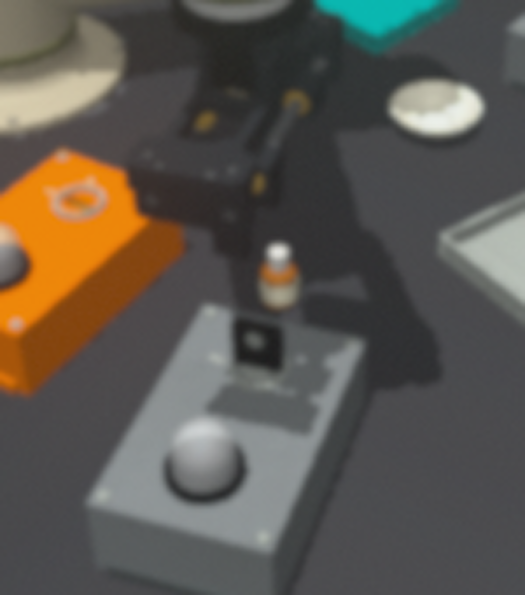

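The head is at crop (257,343), right where my estimate projects and below the gripper. Now I descend.

Call:
{"op": "drive_tool", "data": {"targets": [[1,0,6,0],[0,0,12,0],[0,0,14,0],[0,0,14,0],[0,0,14,0],[0,0,14,0],[0,0,14,0],[0,0,12,0],[0,0,8,0],[0,0,5,0],[0,0,0,0],[0,0,0,0]]}}

```text
time: 3.32
tcp_pos: [0.4824, -0.2602, 0.0681]
eef_rot: [0.991, 0.131, 0.0, 0.0]
contact_force: [-0.6, 0.9, 0.5]
grip_width: 0.499
grip_force: 0.0
```

Call:
{"op": "drive_tool", "data": {"targets": [[0,0,0,0],[0,0,0,0],[0,0,0,0],[0,0,0,0],[0,0,0,0],[0,0,0,0]], "gripper": 0}}

```text
time: 4.08
tcp_pos: [0.4828, -0.2612, 0.0682]
eef_rot: [0.991, 0.13, 0.001, 0.001]
contact_force: [1.2, -5.3, 0.1]
grip_width: 0.11
grip_force: 30.0
```

```bash
python3 - <<'E'
from h import *
a=save("scene","pics/s2.png")
s=arm.get_state();print({k:np.round(v,4) for k,v in s.items()})
cv2.imwrite("pics/c2.png",cv2.resize(a[190:310,180:300],None,fx=4,fy=4,interpolation=cv2.INTER_CUBIC))
E
```

```text
{'time': np.float64(4.125), 'joints': array([-7.1130e-01,  5.6040e-01,  1.5426e+00, -9.0000e-04,  1.0355e+00,
        5.9840e-01]), 'dq': array([-0.0001, -0.0002,  0.0015, -0.0008, -0.0002, -0.0002]), 'joint_efforts': array([ 2.25620e+00, -4.66422e+01, -1.43660e+01,  8.08900e-01,
        1.06940e+00,  1.80000e-03]), 'tcp_pos': array([ 0.4828, -0.2612,  0.0682]), 'eef_rot': array([9.915e-01, 1.304e-01, 8.000e-04, 1.500e-03]), 'contact_force': array([ 0.9894, -5.3888,  0.353 ]), 'moment': array([-0.9152, -0.2083,  0.0148]), 'grip_force': np.float64(29.9991), 'grip_width': np.float64(0.1108)}
```

View pics/c2.png

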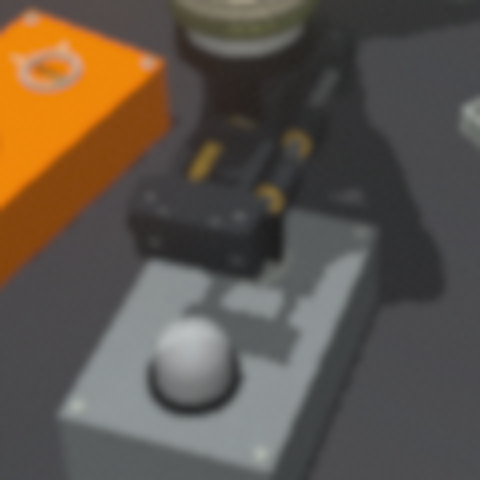

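Gripped at 9.8 mm. The arm is about 1 mm off in y, so I ease that out and start turning clockwise.

Call:
{"op": "drive_tool", "data": {"targets": [[0,1.1,0,0],[0,0,0,5],[0,0,0,7],[0,0,0,7],[0,0,0,7],[0,0,0,7],[0,0,0,7],[0,0,0,0],[0,0,0,0]]}}

```text
time: 5.25
tcp_pos: [0.4828, -0.2615, 0.0681]
eef_rot: [0.977, -0.215, 0.0, 0.0]
contact_force: [1.1, -4.6, 2.6]
grip_width: 0.113
grip_force: 30.0
```

```bash
cat > st.py <<'E'
from h import *
s=arm.get_state();q=s["eef_rot"];x,y,z,w=q
th=np.degrees(np.arctan2(2*(x*y+z*w),1-2*(y*y+z*z)));t=np.radians(th)
f=s["contact_force"];tx=np.array([np.cos(t),np.sin(t)]);ty=np.array([np.sin(t),-np.cos(t)])
print(round(s["time"],2),s["tcp_pos"].round(4),"toolx deg",th.round(2),"F",f.round(1),"Ftool",(tx@f[:2]).round(1),(ty@f[:2]).round(1),"M",s["moment"].round(3),"grip",s["grip_width"].round(3)*88.1,s["grip_force"].round(1),"q6",s["joints"][5].round(2))
E
python3 st.py
```

```text
Traceback (most recent call last):
  File "st.py", line 5, in <module>
    print(round(s["time"],2),s["tcp_pos"].round(4),"toolx deg",th.round(2),"F",f.round(1),"Ftool",(tx@f[:2]).round(1),(ty@f[:2]).round(1),"M",s["moment"].round(3),"grip",s["grip_width"].round(3)*88.1,s["grip_force"].round(1),"q6",s["joints"][5].round(2))
                                                                                                                                                                          ^^^^^^^^^^^^^^^^^^^^^
AttributeError: 'float' object has no attribute 'round'
```

Call:
{"op": "drive_tool", "data": {"targets": [[0.4,0.9,0,7],[0,0,0,7],[0,0,0,7],[0,0,0,5],[0,0,0,5],[0,0,0,3],[0,0,0,2],[0,0,0,0],[0,0,0,0]]}}

```text
time: 6.38
tcp_pos: [0.4827, -0.2616, 0.0679]
eef_rot: [0.862, -0.507, 0.0, -0.0]
contact_force: [2.7, 1.3, 5.5]
grip_width: 0.108
grip_force: 30.0
```

```bash
sed -i 's/s\["grip_width"\].round(3)\*88.1,s\["grip_force"\].round(1)/s["grip_width"]*88.1,s["grip_force"]/' st.py; python3 st.py
```

```text
6.38 [ 0.4827 -0.2616  0.0679] toolx deg -60.93 F [2.7 1.3 5.5] Ftool 0.2 -3.0 M [ 0.305 -0.463  0.014] grip 9.495891051170355 29.999999724095687 q6 1.92
```

Call:
{"op": "drive_tool", "data": {"targets": [[0,0,0,2],[0,0,0,2],[0,0,0,0],[0,0,0,0]]}}

```text
time: 6.88
tcp_pos: [0.4828, -0.2617, 0.0679]
eef_rot: [0.844, -0.537, 0.0, -0.0]
contact_force: [2.7, 1.3, 5.0]
grip_width: 0.113
grip_force: 30.0
```

```bash
python3 st.py
```

```text
6.88 [ 0.4828 -0.2617  0.0679] toolx deg -64.9 F [2.7 1.3 5. ] Ftool -0.0 -3.0 M [ 0.274 -0.542  0.217] grip 9.999329636034076 30.00027429079637 q6 1.99
```

Call:
{"op": "drive_tool", "data": {"targets": [[0,0,0,2],[0,0,0,2],[0,0,0,0],[0,0,0,0]]}}

```text
time: 7.38
tcp_pos: [0.4828, -0.2618, 0.068]
eef_rot: [0.825, -0.565, 0.0, -0.0]
contact_force: [2.0, 0.6, 5.0]
grip_width: 0.113
grip_force: 30.0
```

```bash
python3 st.py
```

```text
7.38 [ 0.4828 -0.2618  0.068 ] toolx deg -68.85 F [2.  0.6 5. ] Ftool 0.1 -2.1 M [ 0.175 -0.501  0.517] grip 9.99106888229612 30.000964421778917 q6 2.06
```

The moment now climbs at the hard stop. I turn back, past the play, to the 0 stop.

Call:
{"op": "drive_tool", "data": {"targets": [[0,0,0,-4],[0,0,0,-7],[0,0,0,-8],[0,0,0,-8],[0,0,0,-8],[0,0,0,-8],[0,0,0,-8],[0,0,0,-8],[0,0,0,-8],[0,0,0,-8],[0,0,0,-6],[0,0,0,-4],[0,0,0,-3],[0,0,0,-2],[0,0,0,0],[0,0,0,0]]}}

```text
time: 9.38
tcp_pos: [0.4824, -0.2621, 0.068]
eef_rot: [0.983, 0.183, -0.0, 0.0]
contact_force: [-0.5, -1.8, 5.0]
grip_width: 0.108
grip_force: 30.0
```

```bash
python3 st.py
```

```text
9.38 [ 0.4824 -0.2621  0.068 ] toolx deg 21.07 F [-0.5 -1.8  5. ] Ftool -1.1 1.5 M [-0.217 -0.006 -0.018] grip 9.55391809133483 30.000030228111427 q6 0.49
```

Call:
{"op": "drive_tool", "data": {"targets": [[0,0,0,-2],[0,0,0,-2],[0,0,0,-2],[0,0,0,0],[0,0,0,0]]}}

```text
time: 10.0
tcp_pos: [0.4823, -0.2622, 0.0679]
eef_rot: [0.972, 0.234, -0.0, -0.0]
contact_force: [-0.6, -1.2, 5.1]
grip_width: 0.114
grip_force: 30.0
```

```bash
python3 st.py
```

```text
10.0 [ 0.4823 -0.2622  0.0679] toolx deg 27.01 F [-0.6 -1.2  5.1] Ftool -1.1 0.8 M [-0.291  0.154 -0.506] grip 10.013823341395929 30.000805808231235 q6 0.39
```

The 0 stop is reached. I unload the twist within the play, then pull straight up.

Call:
{"op": "drive_tool", "data": {"targets": [[0,0,0,4],[0,0,0,3],[0,0,-2,0],[0,0,-4,0],[0,0,-4,0],[0,0,-5,0],[0,0,-5,0],[0,0,-5,0],[0,0,-5,0],[0,0,-5,0],[0,0,-5,0],[0,0,-5,0],[0,0,-5,0],[0,0,-5,0],[0,0,-5,0],[0,0,0,0]]}}

```text
time: 12.0
tcp_pos: [0.4826, -0.2622, 0.1282]
eef_rot: [0.985, 0.174, 0.0, 0.0]
contact_force: [-0.6, -0.4, -0.7]
grip_width: 0.111
grip_force: 30.0
```

```bash
python3 st.py; python3 - <<'E'
from h import *
a=save("scene","pics/s3.png")
cv2.imwrite("pics/c3.png",cv2.resize(a[170:310,180:300],None,fx=4,fy=4,interpolation=cv2.INTER_CUBIC))
E
```

```text
12.0 [ 0.4826 -0.2622  0.1282] toolx deg 20.0 F [-0.6 -0.4 -0.7] Ftool -0.7 0.2 M [ 0.013  0.038 -0.015] grip 9.80578220768726 29.999145533511182 q6 0.51
```

View pics/c3.png

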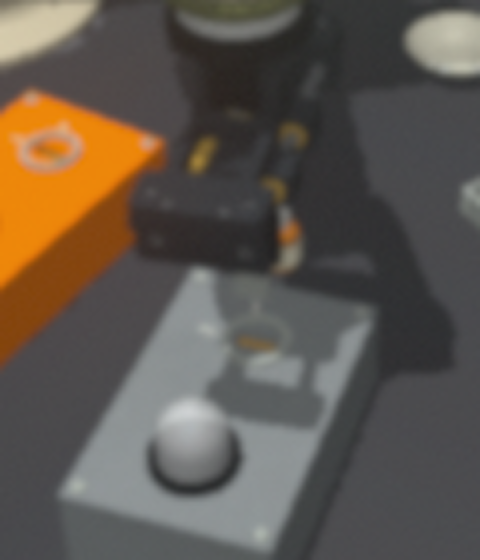

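The key is out: the empty keyway shows at crop (257,343) and the bit under the gripper at (260,300). Next I lift, carry it over the steel tray, and turn so the key lies along the tray's long side.

Call:
{"op": "drive_tool", "data": {"targets": [[0,0,-18,0],[0,0,-18,0],[8,-9,0,0],[16,-18,0,0],[24,-26.5,0,0],[24,-26.5,0,0],[24,-26.5,0,0],[24,-26.5,0,0],[24,-26.5,0,0],[24,-26.5,0,0],[16,-18,0,0],[8,-9,0,0],[0,0,0,-8],[0,0,0,-9],[0,0,0,-9],[0,0,0,-9],[0,0,0,-9],[0,0,0,-5],[0,0,0,0]]}}

```text
time: 14.42
tcp_pos: [0.5898, 0.0036, 0.1632]
eef_rot: [0.824, 0.566, -0.0, -0.0]
contact_force: [-0.2, 0.4, -0.8]
grip_width: 0.11
grip_force: 30.0
```

```bash
python3 st.py; python3 - <<'E'
from h import *
b=cv2.imread("pics/s0.png")
a=save("scene","pics/s4.png")
print(proj("scene",[.590,.004,.004]))
cv2.imwrite("pics/c4.png",cv2.resize(a[120:280,260:400],None,fx=3.5,fy=3.5,interpolation=cv2.INTER_CUBIC))
E
```

```text
14.43 [0.5898 0.0036 0.1632] toolx deg 68.93 F [-0.2  0.4 -0.8] Ftool 0.3 -0.3 M [-0.011 -0.059 -0.005] grip 9.700747710173925 29.9986809080292 q6 0.17
[330.1745086  226.54885678]
```

View pics/c4.png

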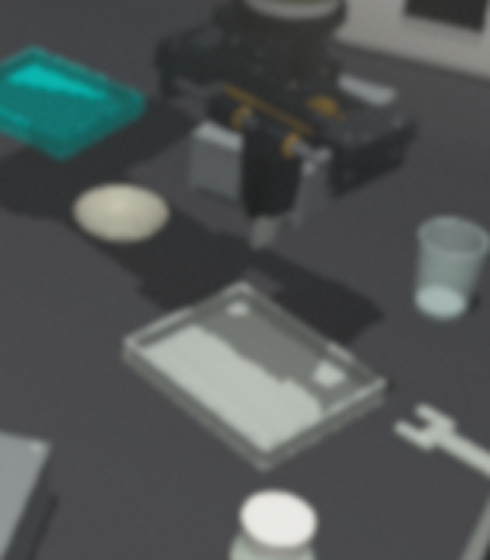

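The key hangs with its bit visible at crop (263,232), and the tray centre at (250,375) matches the prediction. I lower it until it touches.

Call:
{"op": "drive_tool", "data": {"targets": [[0,0,8,0],[0,0,14,0],[0,0,16,0],[0,0,16,0],[0,0,16,0],[0,0,16,0],[0,0,14,0],[0,0,12,0],[0,0,8,0],[0,0,4,0],[0,0,1.5,0],[0,0,0,0],[0,0,0,0]]}}

```text
time: 16.1
tcp_pos: [0.5902, 0.0037, 0.0386]
eef_rot: [0.824, 0.566, 0.0, 0.0]
contact_force: [0.9, 0.3, 0.7]
grip_width: 0.112
grip_force: 30.0
```

```bash
python3 st.py
```

```text
16.1 [0.5902 0.0037 0.0386] toolx deg 69.0 F [0.9 0.3 0.7] Ftool 0.6 0.8 M [-0.038 -0.135 -0.034] grip 9.873749364558972 29.999034248903627 q6 0.17
```

Call:
{"op": "drive_tool", "data": {"targets": [[0,0,1,0],[0,0,1,0],[0,0,0,0],[0,0,0,0]]}}

```text
time: 16.6
tcp_pos: [0.5902, 0.0037, 0.0364]
eef_rot: [0.824, 0.566, 0.0, 0.0]
contact_force: [-0.1, 0.1, 2.1]
grip_width: 0.111
grip_force: 30.0
```

```bash
python3 st.py
```

```text
16.6 [0.5902 0.0037 0.0364] toolx deg 69.0 F [-0.1  0.1  2.1] Ftool 0.1 -0.1 M [-0.009 -0.041 -0.012] grip 9.74357476340252 29.999485651933355 q6 0.17
```

Call:
{"op": "drive_tool", "data": {"targets": [[0,0,0.7,0],[0,0,0,0]]}}

```text
time: 16.85
tcp_pos: [0.5903, 0.0037, 0.036]
eef_rot: [0.824, 0.566, 0.0, 0.0]
contact_force: [-1.2, -0.1, 5.5]
grip_width: 0.112
grip_force: 30.0
```

Call:
{"op": "drive_tool", "data": {"targets": [[0,0,0,0],[0,0,0,0],[0,0,0,0]], "gripper": 20}}

```text
time: 17.23
tcp_pos: [0.59, 0.0037, 0.0353]
eef_rot: [0.824, 0.566, -0.0, -0.0]
contact_force: [0.2, 0.5, 0.1]
grip_width: 0.228
grip_force: 0.0
```

Call:
{"op": "drive_tool", "data": {"targets": [[0,0,0,0],[0,0,0,0],[0,0,0,0]], "gripper": 34}}

```text
time: 17.6
tcp_pos: [0.59, 0.0038, 0.0355]
eef_rot: [0.824, 0.566, -0.0, -0.0]
contact_force: [0.2, -0.9, -0.4]
grip_width: 0.386
grip_force: 0.0
```

Call:
{"op": "drive_tool", "data": {"targets": [[0,0,0,0],[0,0,0,0],[0,0,0,0]], "gripper": 50}}

```text
time: 17.98
tcp_pos: [0.5901, 0.0037, 0.0355]
eef_rot: [0.824, 0.566, -0.0, -0.0]
contact_force: [0.1, 0.8, -1.1]
grip_width: 0.569
grip_force: 0.0
```

Call:
{"op": "drive_tool", "data": {"targets": [[0,0,0,0],[0,0,0,0],[0,0,0,0]], "gripper": 68}}

```text
time: 18.35
tcp_pos: [0.5901, 0.0038, 0.0356]
eef_rot: [0.824, 0.566, 0.0, 0.0]
contact_force: [0.5, 0.4, -1.2]
grip_width: 0.768
grip_force: 0.0
```

Call:
{"op": "drive_tool", "data": {"targets": [[0,0,0,0],[0,0,0,0],[0,0,0,0]], "gripper": 86}}

```text
time: 18.73
tcp_pos: [0.5901, 0.0038, 0.0355]
eef_rot: [0.824, 0.566, -0.0, 0.0]
contact_force: [-0.4, 0.4, 1.0]
grip_width: 0.975
grip_force: 0.0
```

```bash
python3 st.py; python3 - <<'E'
from h import *
a=save("scene","pics/s5.png")
cv2.imwrite("pics/c5.png",cv2.resize(a[150:270,280:390],None,fx=4.5,fy=4.5,interpolation=cv2.INTER_CUBIC))
E
```

```text
18.73 [0.5901 0.0038 0.0355] toolx deg 69.0 F [-0.4  0.4  1. ] Ftool 0.2 -0.5 M [-0.046 -0.086  0.016] grip 85.93535871863936 0.0 q6 0.17
```

View pics/c5.png

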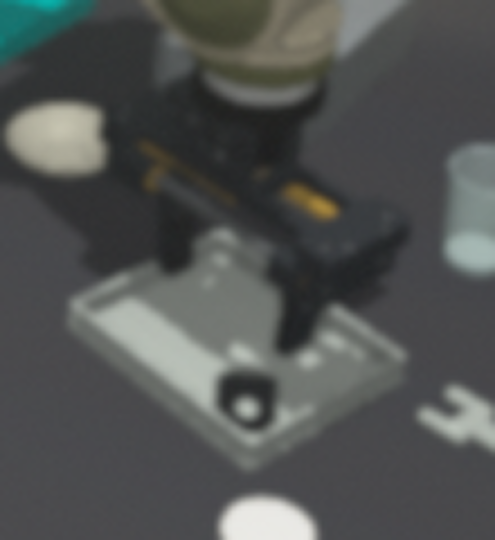

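The key has tipped over and lies in the tray, head at crop (247,400), clear of the fingers. I retreat straight up.

Call:
{"op": "drive_tool", "data": {"targets": [[0,0,-5,0],[0,0,-15,0],[0,0,-25,0],[0,0,-30,0],[0,0,-30,0],[0,0,-30,0],[0,0,-20,0],[-20,0,0,0],[-40,0,0,0],[-40,0,0,0],[-20,0,0,0],[0,0,0,0],[0,0,0,0]]}}

```text
time: 20.4
tcp_pos: [0.5472, -0.1076, 0.1904]
eef_rot: [0.824, 0.567, 0.0, -0.0]
contact_force: [0.1, 0.1, -0.1]
grip_width: 0.977
grip_force: 0.0
```

```bash
python3 st.py; python3 - <<'E'
from h import *
a=save("scene","pics/s6.png");b=save("top","pics/t6.png")
c1=cv2.resize(a[180:270,280:390],None,fx=3.5,fy=3.5,interpolation=cv2.INTER_CUBIC)
c2=cv2.resize(a[225:325,190:285],None,fx=3.15,fy=3.15,interpolation=cv2.INTER_CUBIC)[:315]
o=np.zeros((315,c1.shape[1]+c2.shape[1],3),np.uint8);o[:,:c1.shape[1]]=c1[:315];o[:,c1.shape[1]:]=c2
cv2.imwrite("pics/c6.png",o)
d=cv2.absdiff(cv2.imread("pics/s0.png"),a)[125:185,310:380];print("pump diff",d.mean())
E
```

```text
20.4 [ 0.5472 -0.1076  0.1904] toolx deg 69.03 F [ 0.1  0.1 -0.1] Ftool 0.1 0.1 M [-0.074 -0.052 -0.025] grip 86.05510867716656 0.0 q6 -0.04
pump diff 10.255952380952381
```

View pics/c6.png

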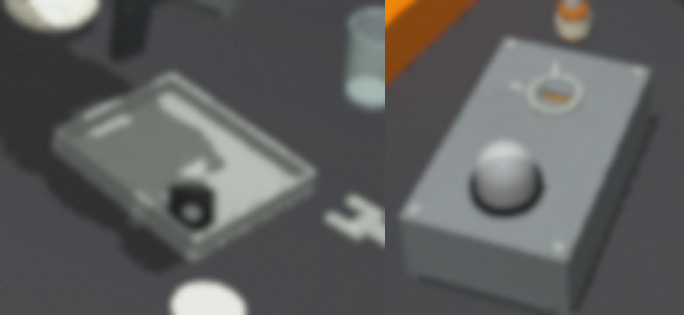

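The key lies inside the tray at crop (190,205), and the alarm's keyway is empty and back at its start angle (555,97). The robot is clear, so I hand in.

```bash
python3 -c "
from workcell import arm
print(arm.close_job())"
```

```text
the job is handed in; nothing more can be done
None
```

I turned the alarm key clockwise to its stop and back, pulled it out and set it down in the steel tray, then handed the job in at about 20.5 s. The arm never went near the other unit's key, though I did not check it separately at the end.

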